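# Pack the tipped pocket meter from the turntable

### The job

One pocket meter has fallen over on the free-spinning turntable: lift it off, leaving the other meters standing on the plate, stand it upright on the black mat and let go. Then take it again with the gripper pointing straight down, lift it off the mat and lower it, black head up and without dropping it, into the carton cell with the green floor, so that it stands on that floor. Do not knock over any other meter, and leave the mug and the tape roll alone.

Things in the scene. Friction and masses are not known exactly. Their poses are not given: they have to be found in the camera images.
- tipped: the pocket meter that has fallen over: a grey box-shaped handset 30 (x) x 40 (y) x 110 (z) mm, about 160 g, with a black head (the top 24 mm) under which runs a yellow band; green screen on its -x face. Origin: centre of the foot end; z runs along its length from foot to head, up when it stands. It starts lying on its back (screen up) on the turntable plate, its axis 15 mm above the plate.
- tipped_mid (a point): centre of that meter, 55 mm from its foot
- turntable: turntable: a fixed black foot carrying a white round plate 300 mm across and 10 mm thick that spins freely at the slightest push. Origin on the axis at counter level; the top of the plate is 30 mm above it.
- plate (a joint): angle of the turntable's plate (rad, counter-clockwise from above); turns without limit and almost without friction
- standing_a: another meter, same make and axes, standing upright on the plate; origin at the centre of its foot
- standing_b: another meter, same make and axes, standing upright on the plate; origin at the centre of its foot
- standing_c: another meter, same make and axes, standing upright on the plate; origin at the centre of its foot
- mat: black rubber mat, 130 x 130 x 4 mm, fixed to the counter; origin at the centre of its underside, its top 4 mm higher
- carton: open white carton fixed to the counter, outside 136 (x) x 68 (y) x 80 (z) mm, walls and floor 4 mm; a wall across its middle makes two cells of 62 (x) x 60 (y) mm, their centres 33 mm either side of the middle along its x. Origin: centre of the underside. Its brown lid hangs outward from the -y rim, rising to 125 mm above the counter.
- free_cell_floor (a point): centre of the top of the green pad (44 x 44 mm) on the floor of the empty cell, 6 mm above the counter, 74 mm below the carton's rim; which of the two cells it is varies
- packed: a meter, same make and axes, standing upright in the other cell of the carton; origin at the centre of its foot
- mug: blue mug, 80 mm wide, 95 mm high, with a handle; origin at the centre of its underside
- tape: yellow tape roll lying flat, 90 mm across, 24 mm high; origin at the centre of its underside
Mind the look-alikes: they are no part of the job. What is shaped like the tipped but red is not meant.

How it is judged:
By the outcome, as a careful person would: the job done as asked, in the order asked, and still so for the second after the job is handed in, with the robot touching nothing.
It also fails if it takes over 54 s, if anything falls off the work surface, if the arm or the gripper's body presses on something with over 40 N, if the wrist force passes 120 N, or if a joint passes its speed limit or range.

### The arm

A 6-joint arm with a two-finger parallel gripper is mounted at the origin on the work surface. World frame = base frame: x ahead of the robot, y to its left, z up, the work surface at z = 0. Lengths are in m, angles in rad, forces in N, time in s.
With the tool pointing down it reaches from about 0.35 to 0.85 m from the base axis. Payload 8.1 kg.
Tool frame: the origin (TCP) lies between the finger pads; the fingertips stand 22 mm ahead of it and the grasp point (between the pads) lies 3 mm ahead of it (robot.tip_extent is the z of the fingertips in the tool frame, in m); z points along the fingers, y is the line along which they close (so a half turn about z gives the same grasp; the last joint's range is limited). The gripper opens to 93 mm and grips with 3 to 60 N. Pads are 15 mm wide; open, the fingers measure 128 mm over their backs; the gripper's body (75 mm by 188 mm) begins 65 mm behind the grasp point.
Start: joints at [1.078, 0.13, 1.488, -0, 1.523, -0.085], TCP at [0.238, 0.551, 0.241] pointing down, gripper open.
Joint ranges: [-2.96, 2.96], [-0.89, 2.26], [0.02, 2.5], [-1.34, 4.48], [0, 2.73], [-2.66, 2.66]. Speed limits (rad/s): [2.39, 2.39, 2.79, 3.14, 3.14, 3.14].

### API

Orientations are given as a rotation vector (axis times angle).
In Python, from cell import robot, eyes gives the robot as it stands. The module is installed in compiled form; this text tells all that it offers.
- The arm moves only by the shell command python3 -m crank 'ROWS' [FORCE]. ROWS is a JSON object of lists of equal length, an entry for each row: "jaw": the finger opening in mm, from 0 to 93; "linear": the shift along the tool's x, y, z in units of 30 mm (1.0 is 30 mm), a list of three; "rotation": the turn, a rotation vector about the tool's x, y, z in units of 10 degrees (1.0 is 10 degrees), a list of three. In form: {"jaw": [jaw, ...], "linear": [[dx, dy, dz], ...], "rotation": [[rx, ry, rz], ...]}. A call has 1 to 10 rows; each row shifts and turns the commanded pose from where the row before left it, along the tool's axes as they then stand; what a row does not reach is not made up. A row lasts 1/8 s, in which the tool goes at most 62.5 mm and 10.7 degrees, less where a joint would pass 70% of its speed; a pose out of reach is approached as far as the arm can. A call is refused whole if a number of a shift passes 1 or a number of a turn 1, either way. A call with a gripper value outside its range is refused whole. The fingers move at their own pace and stop on an object; FORCE is the grip in N (left out, the last holds). Time passes only in rows, so rows that do not move let the fingers close. It gives the time, the measured TCP pose, the force, the opening and the grip force at its end, in the units of the state.
- robot.read_state(): the state, without advancing time (a new reading comes with each control period).
- eyes.grab_frame(name): name is "side" or "top"; returns a dict with "color" (480x640x3 uint8, red, green, blue), "vertical_fov" (degrees; the focal length in pixels is half the picture's height over the tangent of half this angle, whatever the lens; pixels are square), "cx", "cy" (the principal point, pixels), "T" (4x4, takes a point from camera to world coordinates). Camera axes: x right, y down, z forward; pixel columns grow to the right and rows downward; lengths in m; the calibration is good to about 2 mm. A picture is of the moment at which its call begins. There is no depth.
- robot.finish_job(): hands the job in; it is judged then, once.
Trained networks look in a picture, given as the dict that the camera call returned (one of the last four; its "shot" number tells which), for a name from the list of things; names that differ only in an ending like _2 or _b are one class to them, and where a whole thing is asked for, a point or a joint stands for the part that bears it (a point fixed in the world has none). Each returns a list of dicts, best first, with "conf" (0 to 1); they miss things now and then, are a little off and sometimes report something else, mostly with a low value. They report only what shows in the picture. A call takes as long as a camera call. They do not tell look-alikes from the thing itself.
- eyes.silhouettes(picture, thing): "mask" (480x640 bool, what is visible of it) and "extent" ([left, top, width, height] in pixels, round what is visible of it).
The state is a dict: "clock": time; "qpos": joint angles; "qd": joint speeds; "tau": joint torques, N m; "eef_pos": TCP position; "ee_rot": TCP orientation; "force": force on the tool from outside, world axes, zero at the start; "torque": the same for the moment, N m; "finger_gap": finger opening in m; "grip_force": force on a finger pad.
Only numpy, scipy, OpenCV 4.12 (cv2) and the standard library are available. Lean on these libraries where they do the work, as an engineer would, in place of code of your own. Each camera call takes 0.05 s, during which the arm holds its last target. There are 200 camera calls.

## Working session

There is one attempt and no reset: what is moved stays moved. The work goes in short steps, Python scripts to look and compute and a shell command to move; the robot and the scene stay as the last step left them, time stands still between calls to the robot, and variables do not carry over. Pictures are saved under pics/ and viewed, at most 12 in all, crops included, and the job is handed in when it is done.

```bash
mkdir -p pics; cat > h.py <<'E'
import numpy as np, cv2
from cell import robot, eyes
from scipy.spatial.transform import Rotation as R
def cam(p):
    f=240/np.tan(np.radians(p["vertical_fov"])/2); return f,p["cx"],p["cy"],np.array(p["T"])
def ray(p,u,v,z):
    f,cx,cy,T=cam(p); d=T[:3,:3]@np.array([(u-cx)/f,(v-cy)/f,1]); o=T[:3,3]
    return o+d*(z-o[2])/d[2]
def proj(p,X):
    f,cx,cy,T=cam(p); X=np.atleast_2d(X); c=(X-T[:3,3])@T[:3,:3]; return np.c_[c[:,0]/c[:,2]*f+cx,c[:,1]/c[:,2]*f+cy]
def save(p,n,box=None,k=1):
    im=p["color"][:,:,::-1]
    if box: x,y,w,h=box; im=im[y:y+h,x:x+w]
    cv2.imwrite("pics/"+n,cv2.resize(im,None,fx=k,fy=k,interpolation=cv2.INTER_CUBIC))
E
python3 - <<'E'
from h import *
for n in("top","side"):
    p=eyes.grab_frame(n); save(p,n+"0.png"); print(n,cam(p)[0],p["cx"],p["cy"],np.round(p["T"],3).tolist())
    for t in("tipped","turntable","mat","carton"):
        for d in eyes.silhouettes(p,t):
            m=d["mask"]; r=cv2.minAreaRect(np.argwhere(m)[:,::-1].astype(np.float32)) if m.any() else None
            print(t,round(d["conf"],2),d["extent"],np.round(r[0],1),np.round(r[1],1),round(r[2],1))
s=robot.read_state(); print(s["eef_pos"],s["ee_rot"],R.from_rotvec(s["ee_rot"]).as_matrix().round(3).tolist(),robot.tip_extent,s["clock"])
E
```

```text
top 456.8331441030467 328.6983206062259 237.2718805447662 [[0.016, -0.991, 0.136, 0.445], [-1.0, -0.013, 0.021, -0.033], [-0.019, -0.136, -0.99, 0.859], [0.0, 0.0, 0.0, 1.0]]
tipped 0.97 [183.9, 241.0, 59.0, 56.1] [212.4 269.1] [63.2 23.9] 43.2
tipped 0.95 [397.8, 331.4, 65.0, 54.7] [429.3 359.1] [27.5 62.7] 55.9
turntable 0.69 [155.8, 157.5, 161.8, 161.0] [236.  237.5] [159. 160.] 90.0
turntable 0.33 [382.5, 112.7, 50.1, 65.2] [407.8 145.6] [50.3 63.5] 2.8
mat 0.66 [334.8, 212.6, 70.9, 79.4] [369.5 252.9] [68.9 69.3] 82.4
carton 0.83 [455.8, 182.9, 96.9, 90.3] [503.5 229.6] [83.3 96. ] 86.6
side 434.54418230273757 311.15459357402165 245.08693851797486 [[0.937, -0.183, 0.298, 0.331], [-0.349, -0.547, 0.761, -0.583], [0.024, -0.817, -0.577, 0.479], [0.0, 0.0, 0.0, 1.0]]
tipped 0.95 [228.5, 182.9, 46.9, 36.1] [250.3 197.4] [24.5 49.8] 47.9
tipped 0.64 [170.4, 340.2, 82.8, 73.6] [210.9 374.2] [89.  41.6] 34.7
turntable 0.75 [209.1, 173.3, 152.0, 80.2] [285.5 214. ] [ 78. 147.] 90.0
mat 0.94 [268.8, 268.9, 104.2, 67.0] [318.9 297.2] [61.9 89. ] 68.5
carton 0.69 [342.7, 314.1, 162.7, 111.6] [421.5 361.4] [ 87.  166.3] 71.6
[0.23791113 0.55078736 0.24059014] [-6.36135915e-01 -3.07647983e+00  1.69582187e-04] [[-0.918, 0.397, -0.0], [0.397, 0.918, -0.0], [0.0, -0.0, -1.0]] 0.022 0.5
```

View pics/top0.png

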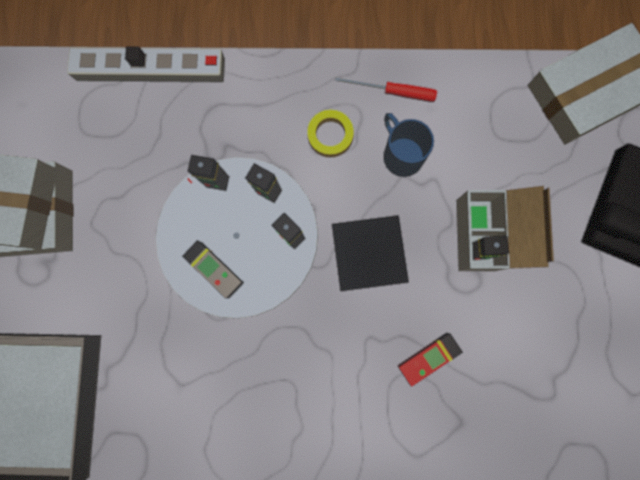

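View pics/side0.png

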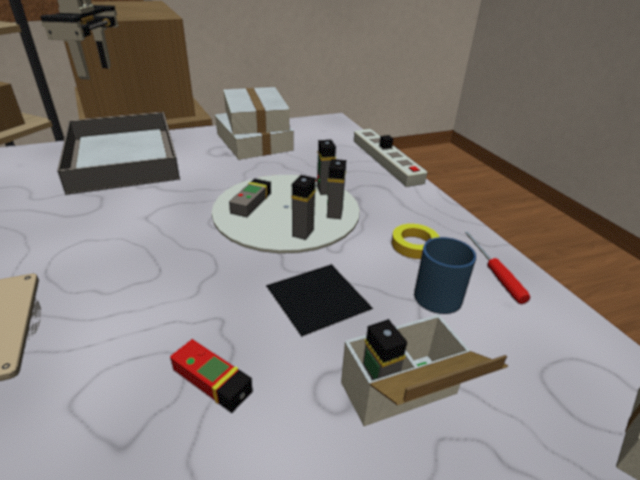

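Candidates in the top picture: the grey lying meter at (212,269), on the plate; the red look-alike lying at (429,359), ruled out; standing meters at (208,172), (264,182) and (288,231); the packed one at (491,247). The grey one is the one I want. In the side picture it is at (250,197), and the carton's green cell is behind the packed meter, at about (425,362).

```bash
cat >> h.py <<'E'
from scipy.optimize import minimize
def boxpts(T,sx,sy,z0,z1):
    P=np.array([[a*sx/2,b*sy/2,c] for a in(-1,1) for b in(-1,1) for c in(z0,z1)]); return P@T[:3,:3].T+T[:3,3]
def hullmask(p,P):
    m=np.zeros((480*4,640*4),np.uint8); cv2.fillConvexPoly(m,cv2.convexHull((proj(p,P)*4).astype(np.int32)),1); return m>0
def fit(views,pts,x0,step):
    big=[(p,cv2.resize(m.astype(np.uint8),None,fx=4,fy=4)>0) for p,m in views]
    def cost(x):
        c=0
        for p,m in big:
            h=hullmask(p,pts(x)); c+=1-(h&m).sum()/(h|m).sum()
        return c
    r=minimize(cost,x0,method="Nelder-Mead",options=dict(initial_simplex=[x0]+[np.add(x0,np.eye(len(x0))[i]*step[i]) for i in range(len(x0))],maxiter=120)); return r.x,r.fun
def lying(x): # screen up: meter -x up, z along yaw
    h=np.array([np.cos(x[2]),np.sin(x[2]),0]); T=np.eye(4); T[:3,:3]=np.c_[[0,0,-1],np.cross(h,[0,0,-1]),h]; T[:3,3]=[x[0],x[1],.045]-h*.055; return boxpts(T,.03,.04,0,.11)
E
python3 - <<'E'
from h import *
P={n:eyes.grab_frame(n) for n in("top","side")}
t=P["top"]; save(t,"crop1.png",(140,140,280,180),2.8)
v=[]
for n,p in P.items():
    D=[d for d in eyes.silhouettes(p,"tipped") if (d["extent"][1]<250 if n=="side" else d["extent"][0]<300)]
    v.append((p,D[0]["mask"]))
hd,ft=ray(t,195,252,.06),ray(t,232,287,.06); print("head,foot",hd.round(3),ft.round(3))
d=hd-ft; x0=[*((hd+ft)/2)[:2],np.arctan2(d[1],d[0])]
print(x0,fit(v,lying,x0,[.01,.01,.1]), fit(v[:1],lying,x0,[.01,.01,.1]))
mt=lambda x:boxpts(np.block([[R.from_euler("z",x[2]).as_matrix(),np.array([[x[0]],[x[1]],[0]])],[0,0,0,1]]),.13,.13,0,.004)
v=[(p,eyes.silhouettes(p,"mat")[0]["mask"]) for p in P.values()]
print("mat",fit(v,mt,[*ray(t,369.5,253,.004)[:2],.1],[.01,.01,.1]))
hsv=cv2.cvtColor(t["color"],cv2.COLOR_RGB2HSV); m=cv2.inRange(hsv,(50,120,60),(75,255,255)); m[:,:460]=0; m[:,500:]=0; m[230:]=0
ys,xs=np.nonzero(m); print("green",xs.mean(),ys.mean(),np.ptp(xs),np.ptp(ys),ray(t,xs.mean(),ys.mean(),.006))
# carton rim corners seen in top
for q in[(457,193),(505,190),(461,270),(508,267)]: print(q,ray(t,*q,.08).round(3))
for q in[(208,160),(262,170),(287,221),(490,243)]: print("head",q,ray(t,*q,.14 if q[0]<400 else .116).round(3))
print("plate",ray(t,236,236.5,.03),"mug",ray(t,410,140,.095),"tape",ray(t,331,132,.024))
E
```

```text
head,foot [0.525 0.22  0.06 ] [0.465 0.152 0.06 ]
[np.float64(0.4951393132960226), np.float64(0.18601771374279003), np.float64(0.8472793659473478)] (array([0.49640994, 0.18937261, 0.85424074]), np.float64(0.21912538938501058)) (array([0.49532917, 0.1900354 , 0.83551494]), np.float64(0.04717932800496627))
mat (array([ 0.53460267, -0.09369491,  0.14608838]), np.float64(0.10405926354356465))
green 478.60677966101696 217.0 14 20 [ 0.60470896 -0.29665419  0.006     ]
(457, 193) [ 0.633 -0.238  0.08 ]
(505, 190) [ 0.639 -0.321  0.08 ]
(461, 270) [ 0.499 -0.242  0.08 ]
(508, 267) [ 0.505 -0.321  0.08 ]
head (208, 160) [0.669 0.182 0.14 ]
head (262, 170) [0.653 0.093 0.14 ]
head (287, 221) [0.569 0.05  0.14 ]
head (490, 243) [ 0.541 -0.28   0.116]
plate [0.55812616 0.15549057 0.03      ] mug [ 0.72221603 -0.15476432  0.095     ] tape [ 0.76243176 -0.01612542  0.024     ]
```

View pics/crop1.png

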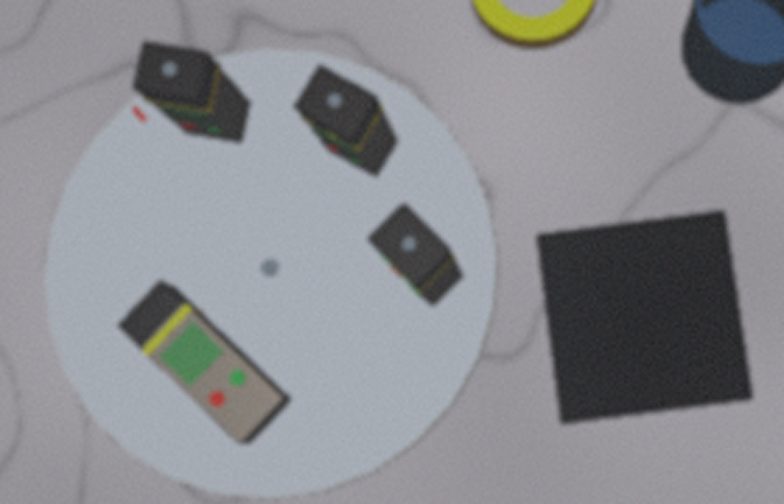

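The crop confirms the choice: a grey body with yellow band and black head at upper left, screen up. It lies clear of the three standing meters.

Plan: grip it across its 40 mm width with the tool leaning 40° over the head side. Then pitch +90° about the finger axis, so the tool points 40° below horizontal when the meter stands on the mat.

```bash
cat >> h.py <<'E'
def tool(yaw,a): # tool x along yaw, leaning back a (deg); a=0 straight down
    y,a=np.radians([yaw,a]); h=np.array([np.cos(y),np.sin(y),0]); u=np.array([0,0,1.])
    z=-np.sin(a)*h-np.cos(a)*u; x=np.cos(a)*h-np.sin(a)*u; return np.c_[x,np.cross(z,x),z]
def plan(pos,Rt,n,grasp=True):
    s=robot.read_state(); p0=np.array(s["eef_pos"]); R0=R.from_rotvec(s["ee_rot"]); Rt=R.from_matrix(Rt)
    p1=np.array(pos)-(Rt.as_matrix()[:,2]*.003 if grasp else 0); w=(R0.inv()*Rt).as_rotvec()
    L=[];W=(np.degrees(w)/10/n).round(2)
    for k in range(n):
        Rk=R0*R.from_rotvec(w*k/n); L.append((Rk.inv().apply((p1-p0)/n)/.03).round(2).tolist())
    print("t",round(s["clock"],2),"q",np.round(s["qpos"],2),"pos",p0.round(4),"gap",round(s["finger_gap"],4),"F",np.round(s["force"],1),"max",np.abs(L).max(),np.abs(W).max())
    print(L,"\nrot",W.tolist())
E
python3 - <<'E'
from h import *
h=np.array([np.cos(.84),np.sin(.84),0]); G=np.array([.4955,.190,.052])+.005*h
Rg=tool(np.degrees(.84),40); plan(G-Rg[:,2]*.11,Rg,17)
E
```

```text
t 0.8 q [ 1.08  0.13  1.49  0.    1.52 -0.09] pos [0.2379 0.5508 0.2406] gap 0.0932 F [ 0.3  0.  -0.1] max 0.85 0.61
[[-0.79, -0.3, 0.2], [-0.81, -0.21, 0.23], [-0.82, -0.11, 0.26], [-0.82, -0.02, 0.29], [-0.81, 0.08, 0.31], [-0.79, 0.18, 0.33], [-0.76, 0.27, 0.34], [-0.71, 0.37, 0.35], [-0.66, 0.45, 0.35], [-0.6, 0.53, 0.35], [-0.53, 0.61, 0.34], [-0.45, 0.67, 0.33], [-0.37, 0.73, 0.32], [-0.28, 0.77, 0.3], [-0.19, 0.81, 0.27], [-0.09, 0.83, 0.24], [0.0, 0.85, 0.21]] 
rot [0.22, -0.16, 0.61]
```

```bash
python3 -m crank '{"jaw":[70,70,70,70,70,70,70,70,70,70],"linear":[[-0.79,-0.3,0.2],[-0.81,-0.21,0.23],[-0.82,-0.11,0.26],[-0.82,-0.02,0.29],[-0.81,0.08,0.31],[-0.79,0.18,0.33],[-0.76,0.27,0.34],[-0.71,0.37,0.35],[-0.66,0.45,0.35],[-0.6,0.53,0.35]],"rotation":[[0.22,-0.16,0.61],[0.22,-0.16,0.61],[0.22,-0.16,0.61],[0.22,-0.16,0.61],[0.22,-0.16,0.61],[0.22,-0.16,0.61],[0.22,-0.16,0.61],[0.22,-0.16,0.61],[0.22,-0.16,0.61],[0.22,-0.16,0.61]]}' 10
python3 -m crank '{"jaw":[70,70,70,70,70,70,70],"linear":[[-0.53,0.61,0.34],[-0.45,0.67,0.33],[-0.37,0.73,0.32],[-0.28,0.77,0.3],[-0.19,0.81,0.27],[-0.09,0.83,0.24],[0,0.85,0.21]],"rotation":[[0.22,-0.16,0.61],[0.22,-0.16,0.61],[0.22,-0.16,0.61],[0.22,-0.16,0.61],[0.22,-0.16,0.61],[0.22,-0.16,0.61],[0.22,-0.16,0.61]]}'
python3 - <<'E'
from h import *
h=np.array([np.cos(.84),np.sin(.84),0]); G=np.array([.4955,.190,.052])+.005*h
Rg=tool(np.degrees(.84),40); plan(G,Rg,6)
for n in("top","side"): save(eyes.grab_frame(n),n+"1.png")
a=cv2.imread("pics/top1.png")[120:360,120:440]; b=cv2.imread("pics/side1.png")[80:320,150:470]
cv2.imwrite("pics/pre.png",cv2.resize(np.hstack([a,b]),None,fx=1.25,fy=1.25))
E
```

```text
clock: 2.05
eef_pos: [0.4199, 0.3721, 0.1803]
ee_rot: [1.967, 2.121, -0.608]
force: [-0.2, -0.2, -0.8]
finger_gap: 0.0696
grip_force: 0.0
clock: 2.92
eef_pos: [0.5474, 0.2466, 0.1387]
ee_rot: [2.483, 1.098, -0.897]
force: [0.4, 0.7, 0.3]
finger_gap: 0.0698
grip_force: 0.0
t 2.92 q [ 0.47  0.85  0.89 -0.26  2.05  1.17] pos [0.5474 0.2466 0.1387] gap 0.0698 F [0.4 0.7 0.3] max 0.61 0.01
[[0.0, -0.01, 0.61], [0.0, -0.01, 0.61], [0.0, -0.01, 0.61], [0.0, -0.01, 0.61], [0.0, -0.01, 0.61], [0.0, -0.0, 0.61]] 
rot [0.0, -0.0, -0.01]
```

View pics/pre.png

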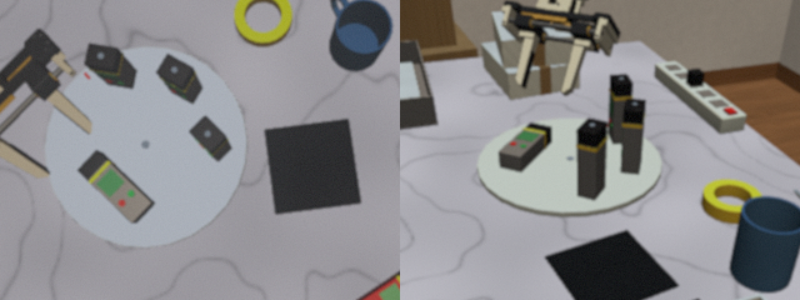

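The tool lines up with the lying meter, whose head is at (95,165) in the left half. Standing_a, about (118,70), would come close to the gripper body at a 40° lean, so I'll reduce the lean to 25°.

```bash
python3 - <<'E'
from h import *
h=np.array([np.cos(.84),np.sin(.84),0]); G=np.array([.4955,.190,.054]); Rg=tool(np.degrees(.84),25)
plan(G-Rg[:,2]*.06,Rg,4)
E
```

```text
t 3.02 q [ 0.47  0.85  0.89 -0.26  2.05  1.17] pos [0.5481 0.244  0.137 ] gap 0.0699 F [-0.5  0.  -0.8] max 0.43 0.38
[[-0.17, -0.02, 0.43], [-0.2, -0.02, 0.41], [-0.23, -0.02, 0.4], [-0.25, -0.03, 0.38]] 
rot [-0.0, 0.38, -0.01]
```

```bash
python3 -m crank '{"jaw":[70,70,70,70],"linear":[[-0.17,-0.02,0.43],[-0.2,-0.02,0.41],[-0.23,-0.02,0.4],[-0.25,-0.03,0.38]],"rotation":[[0,0.38,-0.01],[0,0.38,-0.01],[0,0.38,-0.01],[0,0.38,-0.01]]}'
python3 -m crank '{"jaw":[70,70,70],"linear":[[0,0,0.6],[0,0,0.6],[0,0,0.4]],"rotation":[[0,0,0],[0,0,0],[0,0,0]]}'
python3 - <<'E'
from h import *
Rg=tool(np.degrees(.84),25)
plan([.4955,.190,.054],Rg,1)
E
```

```text
clock: 3.52
eef_pos: [0.5119, 0.2132, 0.1134]
ee_rot: [2.654, 1.195, -0.575]
force: [0.7, -0.1, 0.4]
finger_gap: 0.0698
grip_force: 0.0
clock: 3.9
eef_pos: [0.4981, 0.1974, 0.0674]
ee_rot: [2.652, 1.192, -0.584]
force: [0.2, -0.3, 0.4]
finger_gap: 0.0696
grip_force: 0.0
t 3.9 q [ 0.4   0.49  1.44 -0.18  1.6   1.16] pos [0.4981 0.1974 0.0674] gap 0.0696 F [ 0.2 -0.3  0.4] max 0.41 0.03
[[-0.03, 0.1, 0.41]] 
rot [0.01, -0.02, 0.03]
```

```bash
python3 -m crank '{"jaw":[70,60,50,45,35,30,30,30],"linear":[[0,0.1,0.35],[0,0,0],[0,0,0],[0,0,0],[0,0,0],[0,0,0],[0,0,0],[0,0,0]],"rotation":[[0,0,0],[0,0,0],[0,0,0],[0,0,0],[0,0,0],[0,0,0],[0,0,0],[0,0,0]]}' 20
python3 - <<'E'
from h import *
for n in("top","side"): save(eyes.grab_frame(n),n+"1.png")
a=cv2.imread("pics/top1.png")[120:360,120:440]; b=cv2.imread("pics/side1.png")[80:320,150:470]
cv2.imwrite("pics/grip.png",cv2.resize(np.hstack([a,b]),None,fx=1.25,fy=1.25))
print(robot.read_state()["qpos"])
E
```

```text
clock: 4.9
eef_pos: [0.4989, 0.1925, 0.0604]
ee_rot: [2.654, 1.192, -0.578]
force: [0.2, 1.1, 3.1]
finger_gap: 0.04
grip_force: 20.0
[ 0.39358206  0.49387042  1.45076001 -0.1830868   1.58711948  1.15366739]
```

View pics/grip.png

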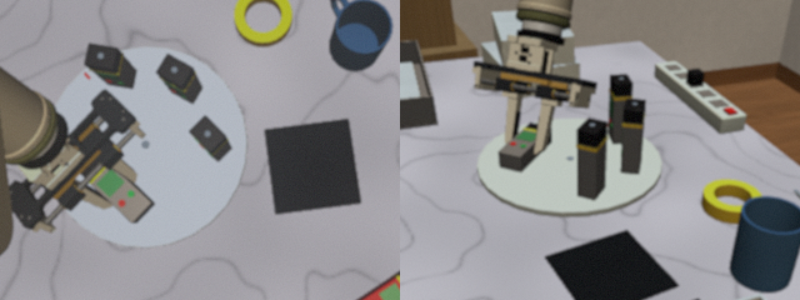

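Gripped at 40 mm across the width, with the other meters undisturbed. Next is a straight lift: up is -0.42 in x and -0.91 in z in tool axes.

```bash
python3 -m crank '{"jaw":[30,30,30,30,30,30,30],"linear":[[-0.2,0,-0.4],[-0.4,0,-0.9],[-0.4,0,-0.9],[-0.4,0,-0.9],[-0.4,0,-0.9],[-0.4,0,-0.9],[-0.4,0,-0.9]],"rotation":[[0,0,0],[0,0,0],[0,0,0],[0,0,0],[0,0,0],[0,0,0],[0,0,0]]}' 30
python3 - <<'E'
from h import *
plan([.47,-.10,.25],tool(25,-15),12)
E
```

```text
clock: 5.88
eef_pos: [0.4991, 0.1935, 0.2517]
ee_rot: [2.654, 1.191, -0.581]
force: [1.0, 1.0, -1.3]
finger_gap: 0.0396
grip_force: 30.0
t 5.88 q [ 0.39  0.33  1.3  -0.19  1.9   1.09] pos [0.4991 0.1935 0.2517] gap 0.0396 F [ 1.   1.  -1.3] max 0.69 0.33
[[-0.61, 0.48, 0.27], [-0.6, 0.5, 0.24], [-0.6, 0.52, 0.2], [-0.59, 0.54, 0.17], [-0.58, 0.57, 0.13], [-0.57, 0.59, 0.1], [-0.55, 0.6, 0.06], [-0.53, 0.62, 0.03], [-0.51, 0.64, 0.0], [-0.49, 0.66, -0.03], [-0.46, 0.68, -0.06], [-0.43, 0.69, -0.09]] 
rot [0.02, 0.33, 0.2]
```

```bash
python3 -m crank '{"jaw":[30,30,30,30,30,30,30,30,30,30],"linear":[[-0.73,0.58,0.32],[-0.72,0.6,0.28],[-0.72,0.64,0.24],[-0.7,0.66,0.18],[-0.69,0.69,0.13],[-0.67,0.72,0.08],[-0.64,0.74,0.04],[-0.61,0.76,0],[-0.57,0.79,-0.05],[-0.53,0.82,-0.1]],"rotation":[[0.02,0.4,0.24],[0.02,0.4,0.24],[0.02,0.4,0.24],[0.02,0.4,0.24],[0.02,0.4,0.24],[0.02,0.4,0.24],[0.02,0.4,0.24],[0.02,0.4,0.24],[0.02,0.4,0.24],[0.02,0.4,0.24]]}'
python3 - <<'E'
from h import *
plan([.50,-.11,.20],tool(25,-65),8)
E
```

```text
clock: 7.12
eef_pos: [0.4663, -0.0997, 0.2492]
ee_rot: [-2.98, -0.652, -0.419]
force: [-0.6, 0.1, -1.9]
finger_gap: 0.0395
grip_force: 30.0
t 7.12 q [-0.49 -0.43  2.    0.23  1.4   0.63] pos [ 0.4663 -0.0997  0.2492] gap 0.0395 F [-0.6  0.1 -1.9] max 0.22 0.61
[[0.04, 0.1, 0.22], [0.02, 0.1, 0.22], [-0.01, 0.1, 0.22], [-0.03, 0.1, 0.22], [-0.05, 0.1, 0.22], [-0.08, 0.1, 0.21], [-0.1, 0.1, 0.2], [-0.12, 0.1, 0.19]] 
rot [0.0, 0.61, -0.0]
```

```bash
python3 -m crank '{"jaw":[30,30,30,30,30,30,30,30],"linear":[[0.04,0.1,0.22],[0.02,0.1,0.22],[0,0.1,0.22],[-0.03,0.1,0.22],[-0.05,0.1,0.22],[-0.08,0.1,0.21],[-0.1,0.1,0.2],[-0.12,0.1,0.19]],"rotation":[[0,0.61,0],[0,0.61,0],[0,0.61,0],[0,0.61,0],[0,0.61,0],[0,0.61,0],[0,0.61,0],[0,0.61,0]]}'
python3 - <<'E'
from h import *
plan([.51,-.11,.12],tool(25,-65),4)
for n in("top","side"): save(eyes.grab_frame(n),n+"1.png")
a=cv2.imread("pics/top1.png")[140:400,280:600]; b=cv2.imread("pics/side1.png")[160:420,150:470]
cv2.imwrite("pics/up.png",cv2.resize(np.hstack([a,b]),None,fx=1.25,fy=1.25))
E
```

```text
clock: 8.12
eef_pos: [0.4987, -0.1108, 0.2015]
ee_rot: [-2.415, -0.53, -1.536]
force: [-0.6, -0.2, -2.3]
finger_gap: 0.04
grip_force: 30.0
t 8.12 q [-1.03 -0.42  2.46  1.21  1.29 -0.39] pos [ 0.4987 -0.1108  0.2015] gap 0.04 F [-0.6 -0.2 -2.3] max 0.58 0.01
[[-0.58, 0.03, 0.34], [-0.58, 0.03, 0.34], [-0.58, 0.03, 0.34], [-0.58, 0.03, 0.34]] 
rot [0.01, 0.0, -0.0]
```

View pics/up.png

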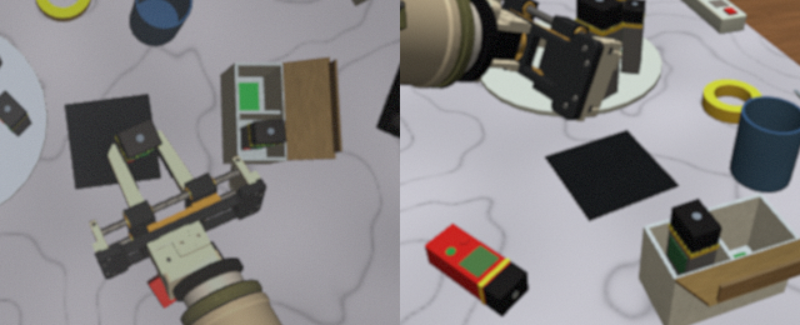

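Standing upright in the grip, head up at (138,140) in the left half. The body's right end would come near the carton when lowered, so I'll place it at the mat's centre with yaw 20.

```bash
python3 - <<'E'
from h import *
plan([.522,-.088,.080],tool(20,-65),6)
E
```

```text
t 8.22 q [-1.03 -0.42  2.46  1.21  1.29 -0.39] pos [ 0.4974 -0.1096  0.1981] gap 0.04 F [-0.1  1.3 -3. ] max 0.52 0.07
[[-0.52, -0.05, 0.42], [-0.52, -0.05, 0.42], [-0.52, -0.05, 0.42], [-0.52, -0.06, 0.42], [-0.52, -0.06, 0.42], [-0.52, -0.06, 0.42]] 
rot [-0.07, 0.0, 0.03]
```

```bash
python3 -m crank '{"jaw":[30,30,30,30,30,30],"linear":[[-0.52,-0.05,0.42],[-0.52,-0.05,0.42],[-0.52,-0.05,0.42],[-0.52,-0.06,0.42],[-0.52,-0.06,0.42],[-0.52,-0.06,0.42]],"rotation":[[-0.07,0,0.03],[-0.07,0,0.03],[-0.07,0,0.03],[-0.07,0,0.03],[-0.07,0,0.03],[-0.07,0,0.03]]}'
python3 - <<'E'
from h import *
plan([.522,-.088,.066],tool(20,-65),2)
print(R.from_rotvec(robot.read_state()["ee_rot"]).as_matrix().round(3).tolist())
p=eyes.grab_frame("side"); save(p,"low.png",(170,150,260,200),3)
E
```

```text
clock: 8.98
eef_pos: [0.5221, -0.0906, 0.0849]
ee_rot: [-2.468, -0.444, -1.563]
force: [0.4, -0.4, -1.4]
finger_gap: 0.0399
grip_force: 30.0
t 8.97 q [-0.91 -0.1   2.49  1.47  1.05 -0.73] pos [ 0.5221 -0.0906  0.0849] gap 0.0399 F [ 0.4 -0.4 -1.4] max 0.28 0.02
[[-0.28, -0.04, 0.1], [-0.28, -0.04, 0.1]] 
rot [-0.01, 0.02, 0.01]
[[0.401, 0.347, 0.848], [0.15, -0.938, 0.313], [0.904, 0.002, -0.428]]
```

View pics/low.png

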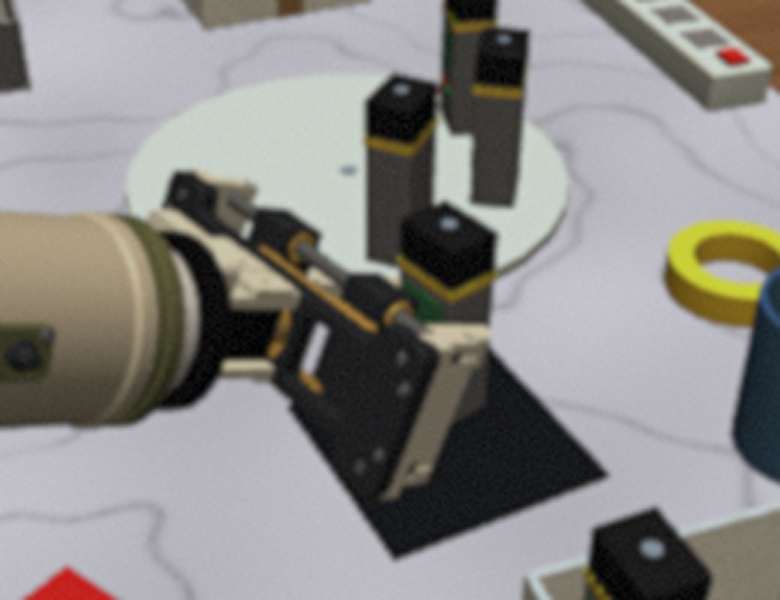

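Upright over the mat, its head at (447,225) in the crop. q3 is close to its limit, so I'll finish the lowering about 18 mm farther out.

```bash
python3 -m crank '{"jaw":[30,30,30],"linear":[[0.08,-0.1,0.2],[-0.1,-0.1,0.25],[-0.2,0,0.15]],"rotation":[[0,0,0],[0,0,0],[0,0,0]]}'
python3 - <<'E'
from h import *
plan([.54,-.083,.062],tool(20,-65),2)
E
```

```text
clock: 9.4
eef_pos: [0.5326, -0.0803, 0.0714]
ee_rot: [-2.467, -0.443, -1.565]
force: [0.0, 0.0, -2.4]
finger_gap: 0.0395
grip_force: 30.0
t 9.4 q [-0.86 -0.03  2.48  1.53  1.01 -0.79] pos [ 0.5326 -0.0803  0.0714] gap 0.0395 F [ 0.   0.  -2.4] max 0.11 0.01
[[-0.1, 0.08, 0.11], [-0.1, 0.08, 0.11]] 
rot [-0.01, 0.01, 0.01]
```

```bash
python3 -m crank '{"jaw":[30,30,30],"linear":[[-0.1,0,0.04],[-0.08,0,0.04],[0,0,0]],"rotation":[[0,0,0],[0,0,0],[0,0,0]]}'
python3 -m crank '{"jaw":[30,30],"linear":[[-0.05,0,0.02],[0,0,0]],"rotation":[[0,0,0],[0,0,0]]}'
python3 -m crank '{"jaw":[30,30],"linear":[[-0.05,0,0.02],[0,0,0]],"rotation":[[0,0,0],[0,0,0]]}'
```

```text
clock: 9.78
eef_pos: [0.5316, -0.0804, 0.0644]
ee_rot: [-2.467, -0.439, -1.563]
force: [0.2, -0.2, -2.1]
finger_gap: 0.0394
grip_force: 30.0
clock: 10.02
eef_pos: [0.5316, -0.0804, 0.0631]
ee_rot: [-2.467, -0.44, -1.563]
force: [0.5, -0.1, -1.9]
finger_gap: 0.0398
grip_force: 30.0
clock: 10.28
eef_pos: [0.5321, -0.0805, 0.0625]
ee_rot: [-2.465, -0.441, -1.566]
force: [-2.8, 1.6, 5.9]
finger_gap: 0.0395
grip_force: 30.0
```

Contact with the mat (+8 N). Opening the jaw and backing out along the tool axis.

```bash
python3 -m crank '{"jaw":[42,46,52,60,60,60,60,60,60],"linear":[[0,0,0],[0,0,0],[0,0,0],[0,0,0],[0,0,-0.4],[0,0,-0.8],[0,0,-0.9],[0,0,-0.9],[0,0,-0.9]],"rotation":[[0,0,0],[0,0,0],[0,0,0],[0,0,0],[0,0,0],[0,0,0],[0,0,0],[0,0,0],[0,0,0]]}'
python3 - <<'E'
from h import *
s=robot.read_state(); print(np.round(s["qpos"],2))
for n in("top","side"): save(eyes.grab_frame(n),n+"1.png")
a=cv2.imread("pics/top1.png")[140:400,280:600]; b=cv2.imread("pics/side1.png")[160:420,150:470]
cv2.imwrite("pics/stood.png",cv2.resize(np.hstack([a,b]),None,fx=1.25,fy=1.25))
E
```

```text
clock: 11.4
eef_pos: [0.4495, -0.141, 0.104]
ee_rot: [-2.444, -0.458, -1.55]
force: [0.5, -0.3, 0.0]
finger_gap: 0.0601
grip_force: 0.0
[-1.22 -0.16  2.5   1.23  1.29 -0.71]
```

View pics/stood.png

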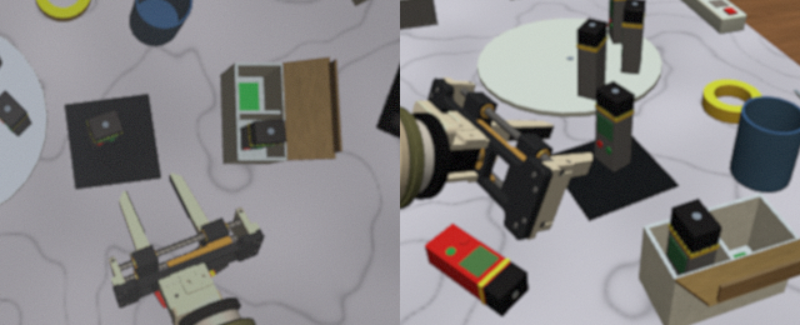

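It stands on the mat: head at (103,125) in the left half, upright in the right half. I'll raise the tool to vertical and measure meter and carton from the same pictures.

```bash
python3 - <<'E'
from h import *
plan([.45,-.145,.26],tool(20,-5),8)
P={n:eyes.grab_frame(n) for n in("top","side")}
st=lambda z0:lambda x:boxpts(np.block([[R.from_euler("z",x[2]).as_matrix(),np.array([[x[0]],[x[1]],[z0]])],[0,0,0,1]]),.03,.04,0,.11)
def near(n,X):
    p=P[n]; c=proj(p,X)[0]; D=eyes.silhouettes(p,"tipped")+eyes.silhouettes(p,"packed")
    f=lambda d:np.hypot(d["extent"][0]+d["extent"][2]/2-c[0],d["extent"][1]+d["extent"][3]/2-c[1]); d=min(D,key=f); print(n,round(f(d),1),d["extent"],d["conf"]); return p,d["mask"]
g=ray(P["top"],362.4,240,.114); print("head ray",g)
x0=[*g[:2],.35]; print("meter",fit([near("top",[*g[:2],.059]),near("side",[*g[:2],.059])],st(.004),x0,[.008,.008,.15]))
g=ray(P["top"],493,244.5,.114); print("packed head",g); print("packed",fit([near("top",[*g[:2],.06])],st(.004),[*g[:2],1.6],[.008,.008,.15]))
# carton rim: bright pixels crop for eye
save(P["top"],"carton.png",(440,170,130,115),5)
E
```

```text
t 11.5 q [-1.22 -0.16  2.5   1.23  1.29 -0.71] pos [ 0.4498 -0.1428  0.1046] gap 0.0599 F [0.7 0.1 0.1] max 0.65 0.75
[[0.6, 0.0, -0.28], [0.55, 0.0, -0.36], [0.5, 0.0, -0.43], [0.44, 0.0, -0.49], [0.38, 0.0, -0.54], [0.3, 0.0, -0.59], [0.22, 0.01, -0.62], [0.14, 0.01, -0.65]] 
rot [-0.02, -0.75, 0.01]
head ray [ 0.54369096 -0.0724087   0.114     ]
top 4.4 [350.4, 227.1, 29.2, 31.6] 0.74
side 6.0 [307.1, 227.7, 31.4, 72.6] 0.78
meter (array([ 0.54574831, -0.07650144,  0.38672633]), np.float64(0.1843160389541133))
packed head [ 0.5391942  -0.28532639  0.114     ]
top 8.2 [471.7, 234.1, 38.2, 26.7] 0.73
packed (array([ 0.53946654, -0.29614703,  1.88588336]), np.float64(0.25846501128668176))
```

View pics/carton.png

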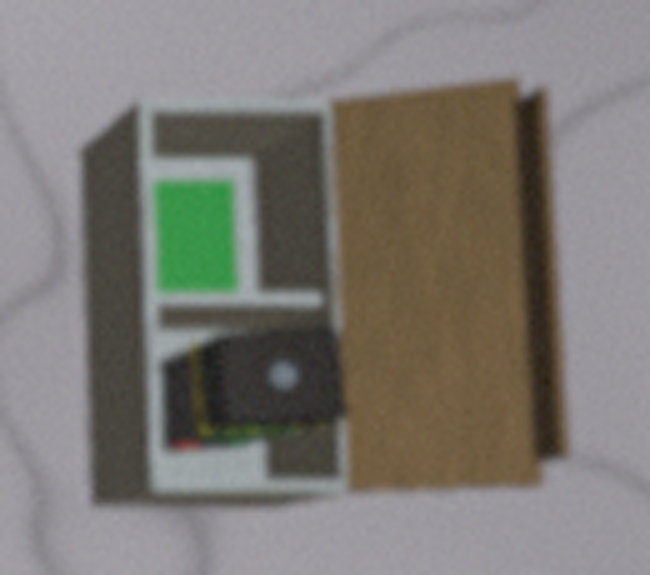

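The crop shows the carton rim corners at (138,103), (332,100), (152,492) and (348,490), the empty green cell at the top (+x), and the lid on the right (-y). Meter pose (0.546,-0.076), yaw 22°, agrees with the kinematics.

```bash
python3 -m crank '{"jaw":[60,60,60,60,60,60,60,60],"linear":[[0.6,0,-0.28],[0.55,0,-0.36],[0.5,0,-0.43],[0.44,0,-0.49],[0.38,0,-0.54],[0.3,0,-0.59],[0.22,0,-0.62],[0.14,0,-0.65]],"rotation":[[0,-0.75,0],[0,-0.75,0],[0,-0.75,0],[0,-0.75,0],[0,-0.75,0],[0,-0.75,0],[0,-0.75,0],[0,-0.75,0]]}'
python3 - <<'E'
from h import *
p=eyes.grab_frame("top")
C=np.array([ray(p,u/5+440,v/5+170,.08) for u,v in[(138,103),(332,100),(152,492),(348,490)]]); c=C.mean(0)
ax=(C[0]+C[1]-C[2]-C[3])/2; yaw=np.arctan2(ax[1],ax[0]); print(C.round(3).tolist(),c.round(4),"yaw",np.degrees(yaw),np.linalg.norm(ax),"cell",(c+.033*ax/np.linalg.norm(ax)).round(4))
gx=[ray(p,440+u/5,170+v/5,.006).round(4).tolist() for u,v in[(155,182),(155,290),(237,236)]]; print("green left corners",gx)
plan([.546,-.076,.20],tool(112,0),10)
E
```

```text
clock: 12.9
eef_pos: [0.4512, -0.1431, 0.263]
ee_rot: [-3.057, -0.586, -0.122]
force: [0.3, 1.0, 0.7]
finger_gap: 0.0604
grip_force: 0.0
[[0.637, -0.256, 0.08], [0.639, -0.323, 0.08], [0.502, -0.257, 0.08], [0.504, -0.323, 0.08]] [ 0.5705 -0.29    0.08  ] yaw 0.37834581834681663 0.13518513490205683 cell [ 0.6035 -0.2898  0.08  ]
green left corners [[0.6249, -0.2829, 0.006], [0.5835, -0.2819, 0.006], [0.6045, -0.3131, 0.006]]
t 12.95 q [-0.46 -0.28  1.83  0.06  1.54  0.73] pos [ 0.4529 -0.1432  0.2658] gap 0.0601 F [-3.   2.6  2.1] max 0.37 0.9
[[0.35, -0.09, 0.24], [0.36, -0.03, 0.24], [0.37, 0.03, 0.23], [0.36, 0.08, 0.23], [0.34, 0.14, 0.23], [0.32, 0.19, 0.23], [0.29, 0.24, 0.22], [0.25, 0.29, 0.22], [0.2, 0.32, 0.22], [0.15, 0.35, 0.21]] 
rot [0.03, -0.04, -0.9]
```

```bash
python3 -m crank '{"jaw":[60,60,60,60,60,60,60,60,60,60],"linear":[[0.35,-0.09,0.24],[0.36,-0.03,0.24],[0.37,0.03,0.23],[0.36,0.08,0.23],[0.34,0.14,0.23],[0.32,0.19,0.23],[0.29,0.24,0.22],[0.25,0.29,0.22],[0.2,0.32,0.22],[0.15,0.35,0.21]],"rotation":[[0.03,-0.04,-0.9],[0.03,-0.04,-0.9],[0.03,-0.04,-0.9],[0.03,-0.04,-0.9],[0.03,-0.04,-0.9],[0.03,-0.04,-0.9],[0.03,-0.04,-0.9],[0.03,-0.04,-0.9],[0.03,-0.04,-0.9],[0.03,-0.04,-0.9]]}'
python3 - <<'E'
from h import *
plan([.546,-.076,.100],tool(112,0),5)
E
```

```text
clock: 14.2
eef_pos: [0.5439, -0.0755, 0.1985]
ee_rot: [1.754, 2.603, 0.013]
force: [-0.4, -0.4, 0.1]
finger_gap: 0.06
grip_force: 0.0
t 14.2 q [-0.24  0.01  1.69  0.01  1.43 -0.62] pos [ 0.5439 -0.0755  0.1985] gap 0.06 F [-0.4 -0.4  0.1] max 0.64 0.01
[[-0.01, 0.01, 0.64], [-0.01, 0.01, 0.64], [-0.01, 0.01, 0.64], [-0.01, 0.01, 0.64], [-0.01, 0.01, 0.64]] 
rot [0.01, -0.0, 0.0]
```

```bash
python3 -m crank '{"jaw":[60,60,60,60,60,60,50,42,36,25],"linear":[[0,0,0.64],[0,0,0.64],[0,0,0.64],[0,0,0.64],[0,0,0.64],[0,0,0],[0,0,0],[0,0,0],[0,0,0],[0,0,0]],"rotation":[[0.01,0,0],[0.01,0,0],[0.01,0,0],[0.01,0,0],[0.01,0,0],[0,0,0],[0,0,0],[0,0,0],[0,0,0],[0,0,0]]}' 15
python3 -m crank '{"jaw":[20,20,20],"linear":[[0,0,0],[0,0,0],[0,0,0]],"rotation":[[0,0,0],[0,0,0],[0,0,0]]}' 25
```

```text
clock: 15.45
eef_pos: [0.5447, -0.0762, 0.1043]
ee_rot: [-1.763, -2.6, -0.0]
force: [0.7, 1.1, 0.2]
finger_gap: 0.0302
grip_force: 8.4
clock: 15.82
eef_pos: [0.5448, -0.0762, 0.1043]
ee_rot: [-1.763, -2.6, 0.0]
force: [-0.7, -0.0, 3.4]
finger_gap: 0.03
grip_force: 24.8
```

Gripped at 30 mm. Lifting straight up.

```bash
python3 -m crank '{"jaw":[20,20,20,20,20,20],"linear":[[0,0,-0.4],[0,0,-0.9],[0,0,-0.9],[0,0,-0.9],[0,0,-0.9],[0,0,-0.9]],"rotation":[[0,0,0],[0,0,0],[0,0,0],[0,0,0],[0,0,0],[0,0,0]]}'
python3 - <<'E'
from h import *
plan([.6035,-.286,.25],tool(180.4,0),10)
E
```

```text
clock: 16.58
eef_pos: [0.5441, -0.076, 0.2518]
ee_rot: [-1.762, -2.598, 0.001]
force: [-0.3, -0.4, -1.9]
finger_gap: 0.0304
grip_force: 24.8
t 16.57 q [-0.23 -0.01  1.61  0.    1.54 -0.61] pos [ 0.5441 -0.076   0.2518] gap 0.0304 F [-0.3 -0.4 -1.9] max 0.72 0.69
[[-0.72, -0.07, -0.0], [-0.71, -0.16, -0.0], [-0.69, -0.24, -0.0], [-0.65, -0.32, -0.0], [-0.61, -0.4, -0.0], [-0.56, -0.47, -0.0], [-0.49, -0.53, -0.0], [-0.43, -0.59, -0.0], [-0.35, -0.64, -0.0], [-0.28, -0.67, -0.0]] 
rot [-0.0, -0.0, -0.69]
```

```bash
python3 -m crank '{"jaw":[20,20,20,20,20,20,20,20,20,20],"linear":[[-0.72,-0.07,0],[-0.71,-0.16,0],[-0.69,-0.24,0],[-0.65,-0.32,0],[-0.61,-0.4,0],[-0.56,-0.47,0],[-0.49,-0.53,0],[-0.43,-0.59,0],[-0.35,-0.64,0],[-0.28,-0.67,0]],"rotation":[[0,0,-0.69],[0,0,-0.69],[0,0,-0.69],[0,0,-0.69],[0,0,-0.69],[0,0,-0.69],[0,0,-0.69],[0,0,-0.69],[0,0,-0.69],[0,0,-0.69]]}'
python3 - <<'E'
from h import *
plan([.6035,-.286,.19],tool(180.4,0),3)
for n in("top","side"): save(eyes.grab_frame(n),n+"1.png")
a=cv2.imread("pics/top1.png")[140:400,320:640]; b=cv2.imread("pics/side1.png")[200:460,270:590]
cv2.imwrite("pics/over.png",cv2.resize(np.hstack([a,b]),None,fx=1.25,fy=1.25))
E
```

```text
clock: 17.82
eef_pos: [0.6048, -0.2863, 0.2506]
ee_rot: [0.026, -3.139, -0.002]
force: [0.2, 0.7, -1.7]
finger_gap: 0.0303
grip_force: 24.8
t 17.82 q [-0.52  0.32  1.26 -0.    1.57 -2.11] pos [ 0.6048 -0.2863  0.2506] gap 0.0303 F [ 0.2  0.7 -1.7] max 0.64 0.02
[[0.01, 0.0, 0.64], [0.01, 0.0, 0.64], [0.01, 0.0, 0.64]] 
rot [0.0, -0.0, 0.02]
```

View pics/over.png

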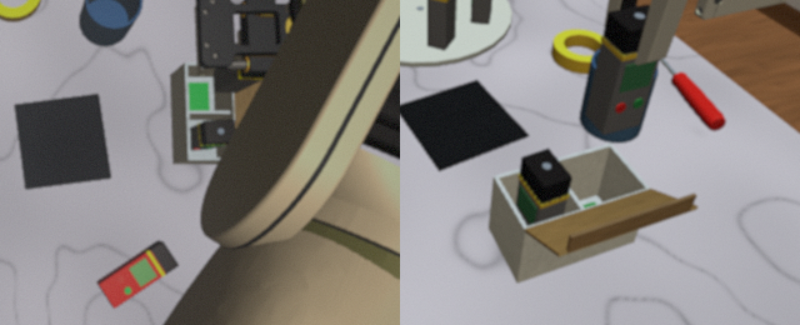

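The meter hangs upright, head up, above the cell at (615,75) in the right half, and the path down is clear. Lowering in stages while watching the force.

```bash
python3 -m crank '{"jaw":[20,20,20,20],"linear":[[0,0,0.65],[0,0,0.65],[0,0,0.65],[0,0,0.65]],"rotation":[[0,0,0.02],[0,0,0],[0,0,0],[0,0,0]]}'
python3 -m crank '{"jaw":[20,20,20,20],"linear":[[0,0,0.5],[0,0,0.5],[0,0,0.5],[0,0,0.2]],"rotation":[[0,0,0],[0,0,0],[0,0,0],[0,0,0]]}'
```

```text
clock: 18.42
eef_pos: [0.6045, -0.2851, 0.1705]
ee_rot: [0.014, -3.139, -0.002]
force: [0.1, -0.5, -2.1]
finger_gap: 0.0302
grip_force: 24.9
clock: 18.92
eef_pos: [0.6044, -0.2855, 0.1202]
ee_rot: [0.014, -3.139, -0.002]
force: [-1.0, -0.6, -1.6]
finger_gap: 0.0301
grip_force: 24.9
```

```bash
python3 -m crank '{"jaw":[20,20,20],"linear":[[0,0,0.2],[0,0,0.15],[0,0,0]],"rotation":[[0,0,0],[0,0,0],[0,0,0]]}'
python3 -m crank '{"jaw":[20,20],"linear":[[0,0,0.06],[0,0,0]],"rotation":[[0,0,0],[0,0,0]]}'
python3 -m crank '{"jaw":[20,20],"linear":[[0,0,0.05],[0,0,0]],"rotation":[[0,0,0],[0,0,0]]}'
```

```text
clock: 19.3
eef_pos: [0.6048, -0.2857, 0.1111]
ee_rot: [0.014, -3.14, -0.001]
force: [0.3, -0.5, -1.6]
finger_gap: 0.03
grip_force: 24.9
clock: 19.55
eef_pos: [0.605, -0.2858, 0.1095]
ee_rot: [0.014, -3.141, -0.0]
force: [-0.0, 0.1, -2.0]
finger_gap: 0.0302
grip_force: 24.9
clock: 19.8
eef_pos: [0.6048, -0.2857, 0.1078]
ee_rot: [0.014, -3.14, -0.001]
force: [-0.5, 0.7, -2.6]
finger_gap: 0.0298
grip_force: 24.9
```

```bash
python3 -m crank '{"jaw":[20,20],"linear":[[0,0,0.04],[0,0,0]],"rotation":[[0,0,0],[0,0,0]]}'
python3 -m crank '{"jaw":[20,20],"linear":[[0,0,0.03],[0,0,0]],"rotation":[[0,0,0],[0,0,0]]}'
```

```text
clock: 20.05
eef_pos: [0.6048, -0.2857, 0.1065]
ee_rot: [0.014, -3.14, -0.001]
force: [-0.4, 0.1, -2.0]
finger_gap: 0.0301
grip_force: 24.9
clock: 20.3
eef_pos: [0.6051, -0.2858, 0.1063]
ee_rot: [0.014, -3.141, -0.0]
force: [-1.3, 0.9, 2.5]
finger_gap: 0.03
grip_force: 24.9
```

Contact at exactly the predicted height. I'll open slightly, rise, then check.

```bash
python3 -m crank '{"jaw":[31,33,36,36,36,36,36,36,36,36],"linear":[[0,0,0],[0,0,0],[0,0,0],[0,0,-0.2],[0,0,-0.5],[0,0,-0.7],[0,0,-0.8],[0,0,-0.9],[0,0,-0.9],[0,0,-0.9]],"rotation":[[0,0,0],[0,0,0],[0,0,0],[0,0,0],[0,0,0],[0,0,0],[0,0,0],[0,0,0],[0,0,0],[0,0,0]]}'
python3 - <<'E'
from h import *
print(robot.read_state()["force"])
p=eyes.grab_frame("side"); save(p,"end.png",(200,120,400,300),2)
E
```

```text
clock: 21.55
eef_pos: [0.6053, -0.286, 0.256]
ee_rot: [-0.014, 3.141, -0.001]
force: [0.4, -0.5, -0.0]
finger_gap: 0.0362
grip_force: 0.0
[ 0.37418794 -0.47396377 -0.02244213]
```

View pics/end.png

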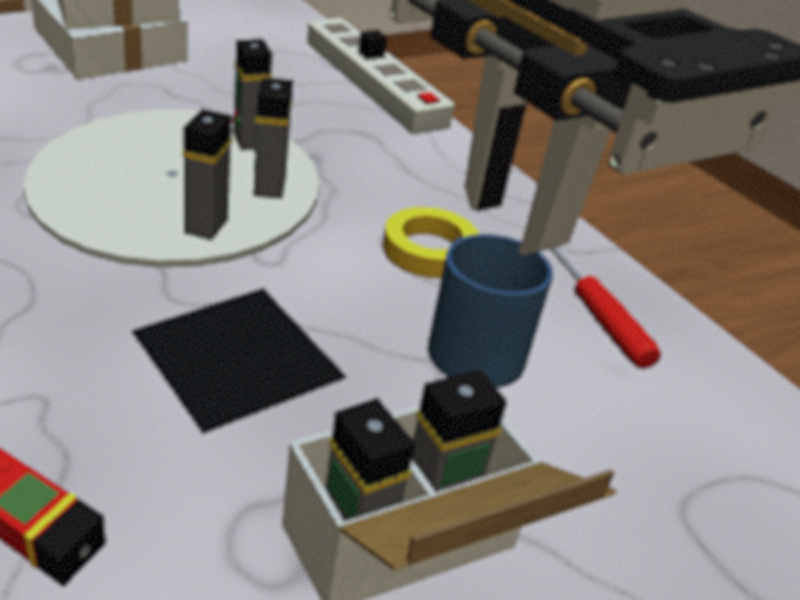

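The meter stands upright in the green cell at (463,430), released. The packed meter, the three standing meters, the mug and the tape are undisturbed.

```bash
python3 -c "from cell import robot; print(robot.finish_job())"
```

```text
the job is handed in; nothing more can be done
None
```

The fallen meter was stood on the mat and let go, then taken again from straight above and lowered onto the green floor of its carton cell, head up; no other meter fell, the mug and tape were left alone, and the job was handed in at about 21.6 s.

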